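Clear the marker and stack the tote

TASK

A marker has been left lying across the top of the tote on the right. First take it off and lay it flat on the notebook; then take the other tote, turn it so that its dipped end comes over the straight end of the first one, and set it upright on top so that the two stack on their lugs instead of nesting. Leave the first tote standing where it is and do not disturb the cup, shaker and timer.

Things in the scene. Friction and masses are not known exactly. Their poses are not given: they have to be found in the camera images.
- lower_tote: Light grey plastic stack-and-nest tote on the robot's right with the marker across it, 150 (x) x 68 (y) x 60 mm high, 0.45 kg, loose. From 28 mm up to the rim its walls are upright, 3 mm thick, 144 x 62 mm inside; below that the body is 137 x 55 mm outside. Origin: centre of underside; x along its length toward the end wall with a dip in the rim (dip end, roughly to the robot's left), z up.
- lower_tote_center (a point): Centre of the lower tote, 30 mm above its underside; axes as the tote. Each long wall carries inside two lugs, 14 mm long, reaching 9.5 mm inward, tops 52 mm above the underside (8 mm below the rim), at x = +52 and -28 mm. A tote turned half round stands on them, its underside 52 mm above this one's, with 3.5 mm play each side inside the rim; the same way round it nests, only 32 mm up.
- lower_tote_plain_end (a point): Middle of the lower tote's plain end wall (straight rim, no dip), 73.5 mm from its centre along -x, 30 mm above its underside.
- upper_tote_center (a point): Centre, half-way up (30 mm), of the other tote, same shape and size, empty, 0.22 kg, upright and loose on the worktop roughly ahead of the robot, dip end roughly away from it. x toward its dip end, y across, z up. It can be gripped across its 68 mm width at the middle, by the upright walls 28 to 60 mm above its underside.
- upper_tote_dip_end (a point): Middle of the other tote's dip end wall, 73.5 mm from its centre along +x, 30 mm above its underside. The dip is 40 mm wide and 18 mm deep, in the middle of the rim.
- marker_center (a point): Centre of a marker pen with black cap and white barrel, 135 mm long, 17 mm wide, 16 mm high, which lies across both long rims of the lower tote at rim height, near the middle of the tote. Its own y axis runs along the pen. It can be gripped across its width at the centre, where there is open space below it inside the tote.
- notebook: Spiral notebook with tan cover lying flat on the worktop beyond the other tote, to the right of the soup warmer, fixed, 210 (x) x 152 (y) x 13 mm. Origin: centre of its underside; z up, the cover is at 10 mm and the wire spiral along one long edge stands up to 13 mm.
- marker: The same marker pen; origin at the centre of its underside, y along the pen.
- upper_tote: The other tote; origin at the centre of its underside, x toward its dip end, z up.
- sauce_cup: Bystander: small open steel cup, 72 mm across, 63 mm high, loose; origin at the centre of its underside.
- flour_shaker: Bystander: steel shaker with a perforated cap, 69 mm across, 102 mm high, loose; origin at the centre of its underside.
- kitchen_timer: Bystander: white kitchen timer lying flat, 62 x 62 x 20 mm, loose; origin at the centre of its underside.
Mind the look-alikes: they are no part of the job. Leave any pink look-alike of the upper_tote alone.

How it is judged:
By the outcome, as a careful person would: the job done as asked, in the order asked, and still so for the second after the job is handed in, with the robot touching nothing.
It also fails if it takes over 54 s, if anything falls off the work surface, if the arm or the gripper's body presses on something with over 40 N, if the wrist force passes 120 N, or if a joint passes its speed limit or range.

ROBOT

A 7-joint arm with a two-finger parallel gripper is mounted at the origin on a cart in front of the work surface, level with it; the furniture and walls round the work are solid. World frame = base frame: x ahead of the robot, y to its left, z up, the work surface at z = 0. Lengths are in mm, angles in rad, forces in N, time in s.
With the tool pointing down it reaches from about 400 to 875 mm from the base axis. Payload 4.4 kg.
Tool frame: the origin (TCP) lies at the very end of the fingers, on their centre line; the grasp point (between the pads) lies 19 mm behind it; z points along the fingers, y is the line along which they close (so a half turn about z gives the same grasp; the last joint's range is limited). The gripper opens to 85 mm and grips with 20 to 120 N. Pads are 22 mm wide; open, the fingers measure 114 mm over their backs; the gripper's body (76 mm by 85 mm) begins 54 mm behind the grasp point. The pads swing forward as they close: fully open they stand 13 mm farther back than shut.
Start: joints at [-0.066, 0.628, 0.038, 1.517, -0.027, 0.996, -0.02], TCP at [650.014, 0.027, 231.313] pointing down, gripper open.
Joint ranges: [-3.06, 3.06], [-0.37, 2.12], [-1.25, 1.32], [0.18, 2.47], [-1.1, 4.24], [0.23, 1.98], [-2.94, 2.94]. Speed limits (rad/s): [2.57, 2.57, 3.14, 3.14, 3.14, 3.14, 3.14].

INTERFACE

Orientations are given as [roll, pitch, yaw] about the fixed x, y, z axes, in that order (R = Rz(yaw) Ry(pitch) Rx(roll)).
In Python, from cell import sensors, get_image, camera_params, order gives the robot as it stands.
- The arm moves only by the shell command python3 -m inch 'ROWS' [OPENING]. ROWS is JSON, a list that holds one entry, the list of rows, each a list of 4 numbers: the shift along the tool's x, y, z in cm, then the turn about the tool's z in degrees. A call has 1 to 8 rows; each row is the pose to reach, as a shift and turn from the pose commanded when the call began, along the tool's axes at that moment; what a row does not reach only later rows make up. A row lasts 1/12 s, in which the tool goes at most 41.7 mm and 7.16 degrees, less where a joint would pass 70% of its speed; a pose out of reach is approached as far as the arm can. A call with a gripper value outside its range is refused whole. OPENING is the finger opening in cm, from 0 to 8.54, set as the call begins (- or left out, the last holds). The fingers move at their own pace and stop on an object; the grip force is fixed at half the most. Time passes only in rows, so rows that repeat a pose let the fingers close. It gives the time, the measured TCP pose, the force, the opening and the grip force at its end, in the units of the state.
- sensors.read_state(): the state, without advancing time (a new reading comes with each control period).
- get_image(name): name is "scene" or "side" or "wrist"; returns the picture (480x640x3 uint8, blue, green, red); there is no depth.
- camera_params(name): a dict with "mtx" (3x3 intrinsics, pixels), "D" ([k1, k2, p1, p2, k3] as OpenCV has them; the pictures are not rectified), "rvec" (rotation vector, rad) and "tvec" (3), from world to camera coordinates, as OpenCV has them. Camera axes: x right, y down, z forward; pixel columns grow to the right and rows downward; lengths in mm; the calibration is good to about 2 mm. A picture is of the moment at which its call begins: read the wrist's pose just before it. camera_params takes no time and is no camera call; for the wrist camera it gives the pose at the moment of the call.
- order.finish_job(): hands the job in; it is judged then, once.
The state is a dict: "clock": time; "qpos": joint angles; "qd": joint speeds; "tau": joint torques, N m; "eef_pos": TCP position; "tool_rot": TCP orientation; "force": force on the tool from outside, world axes, zero at the start; "torque": the same for the moment, N m; "width": finger opening in mm; "gripper_force": force on a finger pad.
Only numpy, scipy, OpenCV 4.12 (cv2) and the standard library are available. Lean on these libraries where they do the work, as an engineer would, in place of code of your own. Each camera call takes 0.05 s, during which the arm holds its last target. There are 200 camera calls.

## Working session

There is one attempt and no reset: what is moved stays moved. The work goes in short steps, Python scripts to look and compute and a shell command to move; the robot and the scene stay as the last step left them, time stands still between calls to the robot, and variables do not carry over. Pictures are saved under pics/ and viewed, at most 10 in all, crops included, and the job is handed in when it is done.

```bash
mkdir -p pics; ls
python3 - <<'E'
from cell import sensors,get_image,camera_params
import cv2
for n in("scene","side"):
    cv2.imwrite(f"pics/{n}0.png",get_image(n))
    p=camera_params(n);print(n,p)
s=sensors.read_state();print(s["clock"],s["eef_pos"],s["tool_rot"],s["width"])
E
```

```text
pics
scene {'mtx': array([[463.37239088,   0.        , 324.66027848],
       [  0.        , 463.37239088, 238.84136418],
       [  0.        ,   0.        ,   1.        ]]), 'D': array([-0.06106419,  0.        ,  0.        ,  0.        ,  0.        ]), 'rvec': array([ 1.04740174, -2.44775311,  0.96575502]), 'tvec': array([ 315.59569202,  398.56987421, 1040.58834195])}
side {'mtx': array([[461.04539877,   0.        , 309.5762513 ],
       [  0.        , 461.04539877, 244.95841148],
       [  0.        ,   0.        ,   1.        ]]), 'D': array([-0.05749561,  0.        ,  0.        ,  0.        ,  0.        ]), 'rvec': array([ 2.03617238, -0.65352953,  0.33229377]), 'tvec': array([-534.06421941,  181.85587744, 1047.42110415])}
0.1 [6.49442134e+02 1.80522772e-02 2.30474502e+02] [-3.13985891e+00  2.40708145e-05  1.57076399e+00] 85.34062147840818
```

View pics/scene0.png

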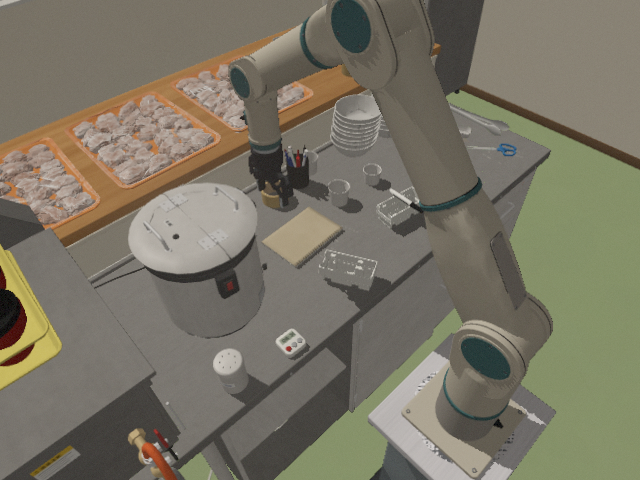

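View pics/side0.png

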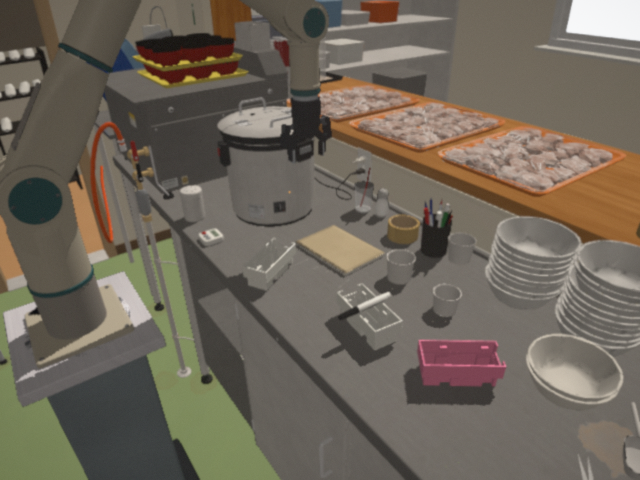

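Run:
```python
import cv2
a=cv2.imread("pics/side0.png")[215:350,235:415]
cv2.imwrite("pics/c1.png",cv2.resize(a,None,fx=4.4,fy=4.4,interpolation=cv2.INTER_CUBIC))
```

```text
(no output)
```

View pics/c1.png

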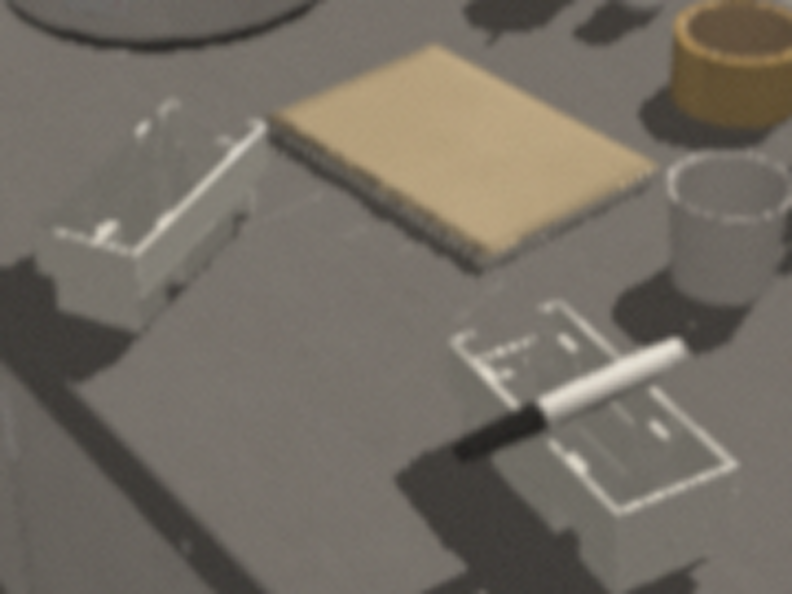

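```bash
cat > h.py <<'E'
import numpy as np,cv2
from cell import sensors,get_image,camera_params
def ray(pts,z,p):
    R=cv2.Rodrigues(p["rvec"])[0];c=-R.T@p["tvec"]
    u=cv2.undistortPoints(np.array(pts,float).reshape(-1,1,2),p["mtx"],p["D"])[:,0]
    d=np.c_[u,np.ones(len(u))]@R
    return c+d*((z-c[2])/d[:,2])[:,None]
def tool(xy,yaw=None):
    "shift (cm) in tool axes from the measured pose to world point"
    from scipy.spatial.transform import Rotation as Ro
    s=sensors.read_state();R=Ro.from_euler("xyz",s["tool_rot"]).as_matrix()
    return R.T@(np.array(xy)-s["eef_pos"])/10
E
python3 - <<'E'
from h import *
p=camera_params("side");np.set_printoptions(precision=1,suppress=True)
f=lambda l,z:ray(np.array(l)/4.4+[235,215],z,p)
for n,l,z in[("low",[(455,340),(555,303),(735,464),(620,513)],60),("up",[(55,232),(135,252),(265,125),(172,102)],60),("marker",[(460,452),(685,348)],68),("note",[(270,112),(435,45),(655,165),(490,252)],10)]:
    q=f(l,z);e=np.diff(q[:,:2],axis=0);print(n,q[:,:2].tolist(),q.mean(0),np.linalg.norm(e,axis=1),np.degrees(np.arctan2(e[:,1],e[:,0])))
p=camera_params("wrist");s=sensors.read_state();R=cv2.Rodrigues(p["rvec"])[0];print(-R.T@p["tvec"],R,s["eef_pos"],p["mtx"])
E
```

```text
low [[506.2663418572655, -323.0843396858927], [567.1752508192038, -329.2352529548241], [552.5276042888376, -476.16624510607386], [487.2426859359843, -469.37290091375485]] [ 528.3 -399.5   60. ] [ 61.2 147.7  65.6] [ -5.8 -95.7 174.1]
up [[389.1484452594813, -114.0038838575664], [415.052596593871, -157.44786774799377], [544.5251670699585, -89.00556710629871], [513.9849416408023, -31.999463753345708]] [465.7 -98.1  60. ] [ 50.6 146.4  64.7] [-59.2  27.9 118.2]
marker [[449.2422981508189, -400.27208615635016], [587.1508017301762, -404.80250717431375]] [ 518.2 -402.5   68. ] [138.] [-1.9]
note [[599.5679798058053, -7.259659710295523], [739.4090262003995, -1.0912781689020221], [755.0286360919134, -205.29049580087542], [614.5440973989148, -217.42103048166757]] [ 677.1 -107.8   10. ] [140.  204.8 141. ] [   2.5  -85.6 -175.1]
[650.   68.1 374.2] [[ 1.  -0.  -0. ]
 [ 0.  -1.   0.3]
 [-0.  -0.3 -1. ]] [649.4   0.  230.5] [[337.2   0.  320.1]
 [  0.  337.2 236.4]
 [  0.    0.    1. ]]
```

Candidates in the side view: grey tote with the pen at (370,315) is the lower tote. The empty grey tote at (270,262) is the upper one. The pink tote at (460,360) and the pens in the cup at (435,230) are look-alikes. The crop confirms the grey tote with the black-and-white pen across it.

```bash
python3 -m inch '[[[-40.2,-13,0,-86],[-40.2,-13,0,-86],[-40.2,-13,0,-86],[-40.2,-13,0,-86],[-40.2,-13,0,-86],[-40.2,-13,0,-86],[-40.2,-13,0,-86],[-40.2,-13,0,-86]]]'; python3 -c "
from h import *
print(tool([518,-402,230]))"
```

```text
clock: 0.77
eef_pos: [546.2, -318.9, 230.9]
tool_rot: [-3.142, -0.001, 2.577]
force: [0.9, -0.9, -0.0]
width: 85.3
gripper_force: 0.0
[-2.06511021 -8.53120944  0.09369862]
```

```bash
python3 -m inch '[[[-2.1,-8.5,0,-28.7],[-2.1,-8.5,0,-28.7],[-2.1,-8.5,0,-28.7],[-2.1,-8.5,0,-28.7],[-2.1,-8.5,0,-28.7],[-2.1,-8.5,0,-28.7]]]'; python3 -c "
from h import *
cv2.imwrite('pics/w1.png',get_image('wrist'))"
```

```text
clock: 1.27
eef_pos: [519.0, -399.6, 230.8]
tool_rot: [3.14, -0.0, 3.068]
force: [0.9, 0.6, -0.1]
width: 85.8
gripper_force: 0.0
```

View pics/w1.png

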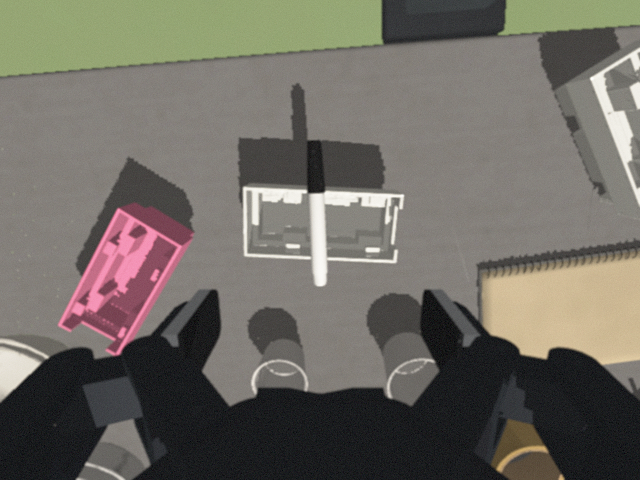

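The wrist view shows the lower tote's rim corners at (245,187), (403,195), (396,262) and (244,256). The marker runs from (315,142) to (320,284).

Run:
```python
from h import *
np.set_printoptions(precision=1,suppress=True)
p=camera_params("wrist")
q=ray([(245,187),(403,195),(396,262),(244,256)],60,p);print(q[:,:2],q.mean(0))
dx=(q[1]+q[2]-q[0]-q[3])/2;print(dx,np.degrees(np.arctan2(dx[1],dx[0])))
m=ray([(315.5,142),(320,284)],70,p);print(m,m.mean(0),np.degrees(np.arctan2(*(m[1]-m[0])[1::-1])))
n=ray([(480,265),(486,362),(640,241)],10,p);print(n)
u=ray([(592,80),(640,205)],60,p);print(u, np.degrees(np.arctan2(*(u[1]-u[0])[1::-1])))
print(tool([*m.mean(0)[:2],60]),sensors.read_state()["tool_rot"])
```

```text
[[ 486.7 -466.5]
 [ 504.8 -319.8]
 [ 571.1 -327.2]
 [ 553.9 -476.5]] [ 529.1 -397.5   60. ]
[ 17.7 148.    0. ] 83.18372088100267
[[ 451.2 -397.9   70. ]
 [ 584.7 -403.7   70. ]] [ 518.  -400.8   70. ] -2.4734425367662514
[[ 600.9 -219.7   10. ]
 [ 732.2 -204.8   10. ]
 [ 585.2  -38.8   10. ]]
[[ 416.5 -155.8   60. ]
 [ 530.6  -94.2   60. ]] 28.393791272338245
[ 0.1 -0.2 17.1] [ 3.1 -0.   3.1]
```

```bash
python3 -m inch '[[[-0.6,-0.1,4,-1.7],[-0.6,-0.1,8,-1.7],[-0.6,-0.1,12,-1.7],[-0.6,-0.1,15,-1.7],[-0.6,-0.1,17,-1.7],[-0.6,-0.1,18.1,-1.7],[-0.6,-0.1,18.1,-1.7],[-0.6,-0.1,18.1,-1.7]]]' 5; python3 -m inch '[[[0,0,0,0],[0,0,0,0],[0,0,0,0],[0,0,0,0],[0,0,0,0],[0,0,0,0]]]' 0
```

```text
clock: 1.98
eef_pos: [525.9, -401.0, 50.8]
tool_rot: [-3.141, 0.0, 3.101]
force: [0.3, 0.0, 0.4]
width: 50.0
gripper_force: 0.0
clock: 2.48
eef_pos: [526.1, -402.0, 52.2]
tool_rot: [-3.14, 0.002, 3.101]
force: [-0.9, 0.5, 6.6]
width: 13.1
gripper_force: 58.5
```

```bash
python3 -m inch '[[[0,0,0,0],[0,0,0,0],[0,0,-0.3,0],[0,0,-0.75,0],[0,0,-0.75,0]]]' 3.5; python3 -m inch '[[[0,0,0,0],[0,0,0,0],[0,0,0,0],[0,0,0,0],[0,0,0,0],[0,0,0,0]]]' 0;  python3 -m inch '[[[0,0,-1.5,0],[0,0,-4,0],[0,0,-8,0],[0,0,-12,0],[0,0,-12,0]]]'
```

```text
clock: 2.9
eef_pos: [525.6, -401.7, 58.7]
tool_rot: [-3.141, 0.001, 3.101]
force: [0.3, -0.9, 0.6]
width: 34.9
gripper_force: 0.0
clock: 3.4
eef_pos: [525.2, -401.5, 58.1]
tool_rot: [-3.141, 0.0, 3.101]
force: [-0.9, -0.1, 5.7]
width: 12.9
gripper_force: 58.7
clock: 3.82
eef_pos: [529.6, -403.7, 185.7]
tool_rot: [-3.135, 0.012, 3.101]
force: [2.2, -0.4, -0.2]
width: 12.7
gripper_force: 58.7
```

```bash
python3 -c "
from h import *
print(tool([682,-115,185]))"
```

```text
[-14.05632923  29.46602582   0.03617347]
```

```bash
python3 -m inch '[[[-14,29.4,0,83],[-14,29.4,0,83],[-14,29.4,0,83],[-14,29.4,0,83],[-14,29.4,0,83],[-14,29.4,0,83],[-14,29.4,0,83],[-14,29.4,0,83]]]';python3 -m inch '[[[0,0,0,12.9],[0,0,0,25.7],[0,0,0,25.7],[0,0,0,25.7],[0,0,0,25.7]]]'; python3 -c "
from h import *
print(tool([682,-115,60]))
cv2.imwrite('pics/w2.png',get_image('wrist'))"
```

```text
clock: 4.48
eef_pos: [678.0, -109.0, 177.1]
tool_rot: [3.141, -0.001, 2.098]
force: [0.0, 0.9, -0.4]
width: 13.3
gripper_force: 58.7
clock: 4.9
eef_pos: [676.6, -112.9, 176.9]
tool_rot: [-3.14, 0.0, 1.652]
force: [0.3, 0.8, -0.8]
width: 12.9
gripper_force: 58.8
[-0.24810667  0.53714336 11.6893154 ]
```

View pics/w2.png

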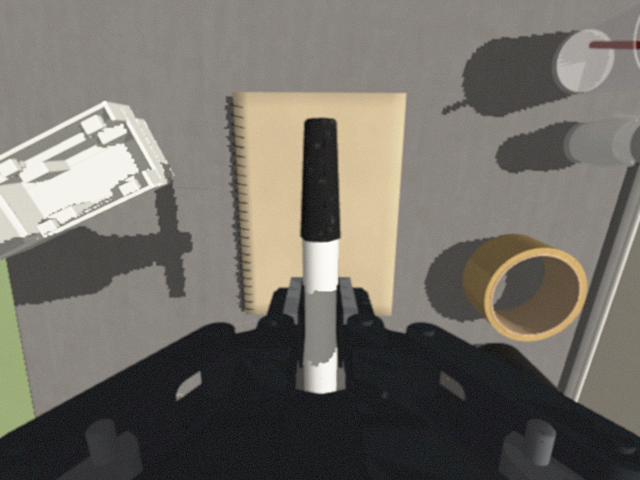

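The pen is held firmly, with its cap toward +y, above the notebook. The notebook spans about (235..405, 93..315), with the spiral on the left.

```bash
python3 -m inch '[[[-0.2,0.4,4,0],[-0.2,0.4,8,0],[-0.2,0.4,12,0],[-0.2,0.4,14.5,0],[-0.2,0.4,15.5,0],[-0.2,0.4,15.8,0],[-0.2,0.4,15.8,0]]]'
```

```text
clock: 5.53
eef_pos: [681.3, -115.1, 19.8]
tool_rot: [3.141, -0.0, 1.654]
force: [-0.5, -0.0, 0.3]
width: 13.2
gripper_force: 58.7
```

```bash
python3 -m inch '[[[0,0,0.3,0],[0,0,0.6,0],[0,0,0.8,0],[0,0,0.8,0],[0,0,0.8,0]]]'
```

```text
clock: 5.95
eef_pos: [681.3, -115.0, 12.5]
tool_rot: [3.141, 0.0, 1.653]
force: [-0.3, -0.2, -0.2]
width: 13.2
gripper_force: 58.7
```

```bash
python3 -m inch '[[[0,0,0.1,0],[0,0,0.17,0],[0,0,0.17,0]]]';python3 -m inch '[[[0,0,0,0],[0,0,0,0],[0,0,0,0],[0,0,0,0]]]' 2.6;python3 -m inch '[[[0,0,-1,0],[0,0,-3,0],[0,0,-6,0],[0,0,-10,0],[0,0,-14,0],[0,0,-18,0],[0,0,-18,0]]]'; python3 -c "
from h import *
cv2.imwrite('pics/w3.png',get_image('wrist'))
print(tool([466,-97,200]))"
```

```text
clock: 6.2
eef_pos: [681.2, -115.0, 10.3]
tool_rot: [3.141, 0.0, 1.653]
force: [0.2, 0.5, 0.0]
width: 13.0
gripper_force: 59.4
clock: 6.53
eef_pos: [680.9, -114.9, 10.0]
tool_rot: [-3.141, -0.0, 1.653]
force: [0.7, 0.1, -0.5]
width: 25.9
gripper_force: 0.0
clock: 7.12
eef_pos: [686.4, -116.1, 200.7]
tool_rot: [3.125, 0.004, 1.653]
force: [1.8, -0.7, 0.7]
width: 25.8
gripper_force: 0.0
[  3.64645696 -21.62059924  -0.57738741]
```

View pics/w3.png

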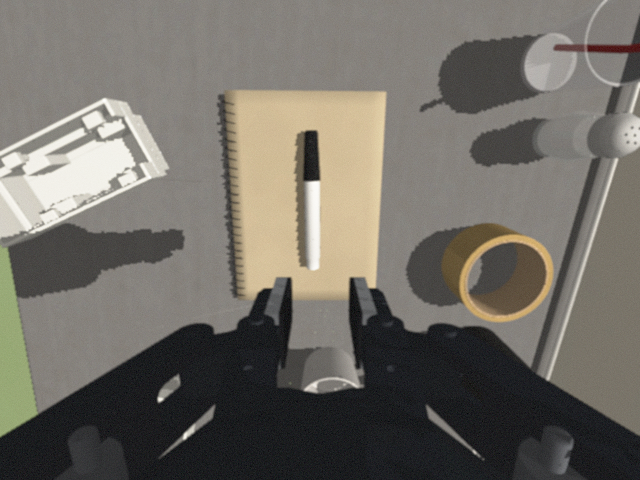

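The pen lies flat on the notebook, from (311,132) to (313,268), clear of the spiral. Next is the upper tote.

```bash
python3 -m inch '[[[3.6,-21.6,0,-57],[3.6,-21.6,0,-57],[3.6,-21.6,0,-57],[3.6,-21.6,0,-57],[3.6,-21.6,0,-57],[3.6,-21.6,0,-57],[3.6,-21.6,0,-57],[3.6,-21.6,0,-57]]]' 8.5;python3 -m inch '[[[0,0,0,-56.7],[0,0,0,-56.7],[0,0,0,-56.7],[0,0,0,-56.7],[0,0,0,-56.7],[0,0,0,-56.7],[0,0,0,-56.7],[0,0,0,-56.7]]]';python3 -m inch '[[[0,0,0,0],[0,0,0,0]]]'; python3 -c "
from h import *
print(sensors.read_state()['qpos'])
cv2.imwrite('pics/w4.png',get_image('wrist'))"
```

```text
clock: 7.83
eef_pos: [460.9, -96.8, 190.1]
tool_rot: [-3.141, -0.001, 2.654]
force: [-0.5, 0.3, 0.5]
width: 85.2
gripper_force: 0.0
clock: 8.5
eef_pos: [462.0, -96.8, 189.7]
tool_rot: [3.141, -0.001, -2.64]
force: [-1.1, -0.0, -0.5]
width: 84.9
gripper_force: 0.0
clock: 8.67
eef_pos: [462.2, -96.9, 189.8]
tool_rot: [3.141, -0.001, -2.649]
force: [0.1, -0.8, -0.7]
width: 85.1
gripper_force: 0.0
[ 0.51074079  0.47937933 -0.51146349  2.03387252  0.35116804  0.71417475
  1.84137331]
```

View pics/w4.png

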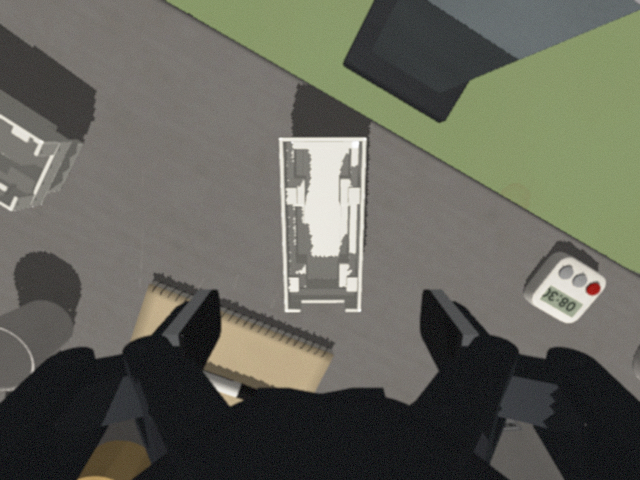

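The upper tote is seen upright: plain-end rim corners at (279,138) and (366,138), dip-end corners at (285,312) and (361,311).

Run:
```python
from h import *
np.set_printoptions(precision=2,suppress=True)
p=camera_params("wrist")
q=ray([(279,138),(366,138),(361,311),(285,312)],60,p);print(q[:,:2],q.mean(0))
e=np.diff(q,axis=0);print(np.linalg.norm(e,axis=1))
dx=(q[2]+q[3]-q[0]-q[1])/2;print(np.degrees(np.arctan2(dx[1],dx[0])),np.degrees(sensors.read_state()["tool_rot"][2])+180)
print(tool([*q.mean(0)[:2],35]))
```

```text
[[ 414.85 -158.58]
 [ 382.8   -98.82]
 [ 513.87  -27.44]
 [ 546.98  -87.19]] [464.62 -93.01  60.  ]
[ 67.82 149.24  68.31]
28.475807890422523 28.204416877831022
[-0.4   0.22 15.49]
```

```bash
python3 -m inch '[[[-0.4,0.2,4,-0.3],[-0.4,0.2,8,-0.3],[-0.4,0.2,12,-0.3],[-0.4,0.2,15,-0.3],[-0.4,0.2,16.4,-0.3],[-0.4,0.2,16.8,-0.3],[-0.4,0.2,16.8,-0.3],[-0.4,0.2,16.8,-0.3]]]';python3 -m inch '[[[0,0,0,0],[0,0,0,0],[0,0,0,0],[0,0,0,0],[0,0,0,0],[0,0,0,0]]]' 5.5
```

```text
clock: 9.38
eef_pos: [465.9, -93.0, 22.7]
tool_rot: [-3.141, 0.001, -2.641]
force: [0.8, 0.3, 0.2]
width: 85.1
gripper_force: 0.0
clock: 9.88
eef_pos: [466.3, -93.3, 23.7]
tool_rot: [-3.14, 0.002, -2.642]
force: [-0.9, 0.3, 6.4]
width: 66.8
gripper_force: 67.4
```

```bash
python3 -m inch '[[[0,0,-1,0],[0,0,-3,0],[0,0,-6,0],[0,0,-10,0],[0,0,-14,0],[0,0,-18,0],[0,0,-18,0]]]';python3 -m inch '[[[-5.3,-20.8,0,57],[-5.3,-20.8,0,57],[-5.3,-20.8,0,57],[-5.3,-20.8,0,57],[-5.3,-20.8,0,57],[-5.3,-20.8,0,57],[-5.3,-20.8,0,57],[-5.3,-20.8,0,57]]]';python3 -m inch '[[[0,0,0,0],[0,0,0,0],[0,0,0,0]]]'; python3 -c "
from h import *
p=camera_params('wrist');np.savez('p5',**p,e=sensors.read_state()['eef_pos'],t=sensors.read_state()['tool_rot'])
cv2.imwrite('pics/w5.png',get_image('wrist'))"
```

```text
clock: 10.47
eef_pos: [469.6, -93.3, 209.3]
tool_rot: [-3.133, 0.011, -2.641]
force: [1.0, 0.4, -2.4]
width: 67.2
gripper_force: 68.8
clock: 11.13
eef_pos: [611.2, -251.1, 201.3]
tool_rot: [-3.141, -0.001, 2.639]
force: [-1.1, -0.3, -3.2]
width: 67.2
gripper_force: 68.7
clock: 11.38
eef_pos: [611.3, -249.9, 202.1]
tool_rot: [-3.142, -0.0, 2.651]
force: [-0.4, -0.5, -2.3]
width: 67.1
gripper_force: 68.7
```

View pics/w5.png

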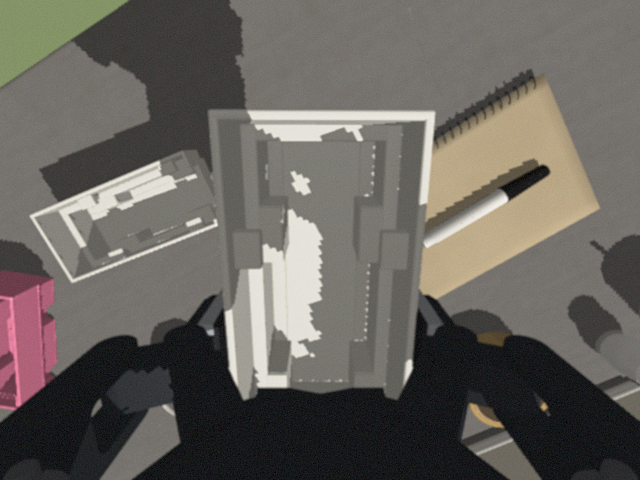

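Run:
```python
from h import *
np.set_printoptions(precision=1,suppress=True)
p=np.load("p5.npz")
q=ray([(31,216),(73,281),(217,225),(190,152)],60,p);print(q[:,:2])
a=lambda d:np.degrees(np.arctan2(d[1],d[0]))
print("long",a(q[2]-q[1]),a(q[3]-q[0]),"end",a(q[1]-q[0])+90,np.linalg.norm(q[1]-q[0]))
m=(q[0]+q[1])/2
for y in(83,83.5,84):
    print(y,m+75*np.array([np.cos(np.radians(y)),np.sin(np.radians(y)),0]))
h=ray([(209,111),(434,111)],p["e"][2]+36.5,p);print(np.linalg.norm(h[1]-h[0]),a(h[1]-h[0]),np.degrees(p["t"][2]))
yaw=p["t"][2];tx=np.array([np.cos(yaw),np.sin(yaw)]);ty=np.array([np.sin(yaw),-np.cos(yaw)])
for r in(h.mean(0)[:2]-p["e"][:2],):print("plain rim mid in tool x,y",r@tx,r@ty)
```

```text
[[ 487.1 -468.2]
 [ 552.5 -475.1]
 [ 570.4 -329.6]
 [ 507.8 -315.7]]
long 82.97647575655341 82.29806226518761 end 84.02078120759604 65.73149533407607
83 [ 529.  -397.2   60. ]
83.5 [ 528.3 -397.1   60. ]
84 [ 527.7 -397.    60. ]
67.41960231923336 61.877393571193466 151.87176486063657
plain rim mid in tool x,y 76.90896039598309 0.6655618159583472
```

```bash
python3 -c "
from h import *
print(tool([528,-399.1,200]))"
```

```text
[  0.31277919 -17.08133987   0.21598633]
```

```bash
python3 -m inch '[[[0.3,-17.1,0,57],[0.3,-17.1,0,57],[0.3,-17.1,0,57],[0.3,-17.1,0,57],[0.3,-17.1,0,57],[0.3,-17.1,0,57],[0.3,-17.1,0,57],[0.3,-17.1,0,57]]]';python3 -m inch '[[[0,0,0,6],[0,0,0,11.6],[0,0,0,11.6],[0,0,0,11.6],[0,0,0,11.6]]]'; python3 -c "
from h import *
print(np.degrees(sensors.read_state()['tool_rot']))
print(tool([528,-399.1,90]))"
```

```text
clock: 12.1
eef_pos: [527.6, -399.4, 202.2]
tool_rot: [3.141, -0.001, 1.648]
force: [0.4, 0.2, -2.7]
width: 67.1
gripper_force: 69.0
clock: 12.52
eef_pos: [528.0, -399.1, 202.1]
tool_rot: [3.142, -0.0, 1.454]
force: [-0.4, 0.4, -2.3]
width: 67.1
gripper_force: 69.1
[ 1.79997886e+02 -1.58059767e-02  8.32867693e+01]
[-4.98990315e-03  3.84932482e-03  1.12111186e+01]
```

```bash
python3 -m inch '[[[0,0,3,0],[0,0,6,0],[0,0,9,0],[0,0,10.5,0],[0,0,11.2,0],[0,0,11.4,0],[0,0,11.4,0],[0,0,11.4,0]]]';python3 -c "
from h import *
print(tool([528,-399.1,80]))
a=get_image('side')[250:350,310:430]
cv2.imwrite('pics/s6.png',cv2.resize(a,None,fx=6,fy=6,interpolation=cv2.INTER_CUBIC))"
```

```text
clock: 13.18
eef_pos: [528.9, -400.0, 89.6]
tool_rot: [3.139, 0.001, 1.451]
force: [0.3, -0.1, -2.7]
width: 67.0
gripper_force: 69.0
[ 0.0835585  -0.10485967  0.95479788]
```

View pics/s6.png

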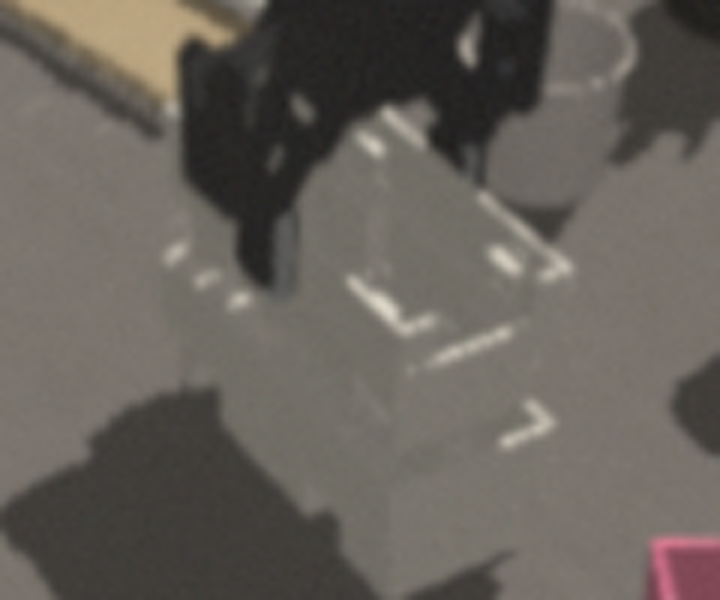

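The crop shows the upper tote aligned just above the lower one, with its dip (460,345) over the lower tote's plain end (530,425). I'm lowering it gently.

```bash
python3 -m inch '[[[0,0,0.3,0],[0,0,0.5,0],[0,0,0.7,0],[0,0,0.9,0],[0,0,0.9,0],[0,0,0.9,0]]]';python3 -c "
from h import *
print(tool([528,-399.1,76]))"
```

```text
clock: 13.73
eef_pos: [527.9, -399.1, 78.9]
tool_rot: [-3.141, -0.0, 1.45]
force: [0.2, 0.5, -3.7]
width: 67.1
gripper_force: 69.0
[0.00538744 0.01152859 0.28932363]
```

```bash
python3 -m inch '[[[0,0,0.1,0],[0,0,0.2,0],[0,0,0.25,0],[0,0,0.3,0],[0,0,0.3,0]]]';python3 -m inch '[[[0,0,0.1,0],[0,0,0.1,0],[0,0,0.1,0]]]'
```

```text
clock: 14.15
eef_pos: [527.9, -399.2, 76.0]
tool_rot: [-3.141, -0.0, 1.45]
force: [-0.1, 0.4, -2.4]
width: 67.3
gripper_force: 69.0
clock: 14.4
eef_pos: [528.0, -399.2, 75.8]
tool_rot: [3.141, -0.0, 1.45]
force: [-1.3, 2.0, 4.8]
width: 66.9
gripper_force: 69.8
```

```bash
python3 -m inch '[[[0,0,0,0],[0,0,0,0],[0,0,0,0],[0,0,0,0],[0,0,0,0]]]' 8.3;python3 -m inch '[[[0,0,-0.7,0],[0,0,-2,0],[0,0,-4,0],[0,0,-7,0],[0,0,-10,0],[0,0,-13,0],[0,0,-16,0],[0,0,-16,0]]]';python3 -c "
from h import *
a=get_image('side')[180:400,225:515];b=get_image('wrist')
a=cv2.resize(a,(422,320),interpolation=cv2.INTER_CUBIC);b=cv2.resize(b,(378,320),interpolation=cv2.INTER_AREA)
cv2.imwrite('pics/f7.png',np.hstack([a,b]))"
```

```text
clock: 14.82
eef_pos: [528.1, -399.3, 75.0]
tool_rot: [3.141, 0.0, 1.45]
force: [0.1, 0.2, 0.1]
width: 82.9
gripper_force: 0.0
clock: 15.48
eef_pos: [531.2, -401.9, 243.7]
tool_rot: [3.13, 0.007, 1.45]
force: [-0.2, -1.0, 0.7]
width: 82.8
gripper_force: 0.0
```

View pics/f7.png

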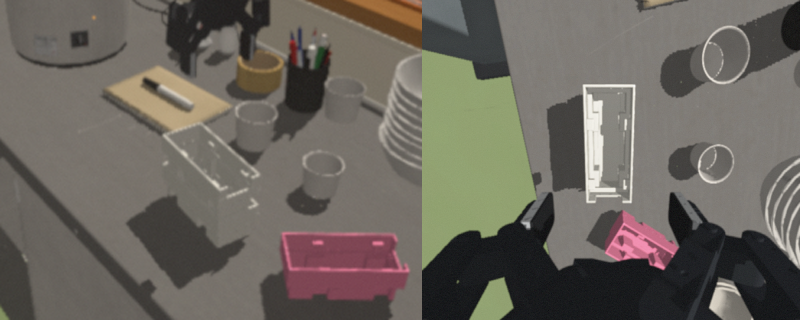

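The totes are stacked upright at (210,180), with the dip at the plain end. The marker lies flat on the notebook at (167,93), and the bystanders are undisturbed.

```bash
python3 -m inch '[[[0,0,0,0],[0,0,0,0],[0,0,0,0],[0,0,0,0]]]' && python3 -c "
from cell import order
print(order.finish_job())"
```

```text
clock: 15.92
eef_pos: [527.5, -398.9, 234.0]
tool_rot: [-3.14, -0.001, 1.45]
force: [-0.5, -0.9, 0.1]
width: 83.0
gripper_force: 0.0
the job is handed in; nothing more can be done
None
```

The marker lies flat on the notebook, the other tote stands upright on the first one's lugs with its dip over the straight end, and the job was handed in at about 16 s; no verdict came back.

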